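# Clamp a berry punnet in the banding jig with the star wheel

## Robot

A 6-joint arm with a two-finger parallel gripper is mounted at the origin on the work surface. World frame = base frame: x ahead of the robot, y to its left, z up, the work surface at z = 0. Lengths are in m, angles in degrees, forces in N, time in s.
With the tool pointing down it reaches from about 0.3 to 0.75 m from the base axis. Payload 8.5 kg.
Tool frame: the origin (TCP) lies at the very end of the fingers, on their centre line; the grasp point (between the pads) lies 19 mm behind it; z points along the fingers, y is the line along which they close (so a half turn about z gives the same grasp; the last joint's range is limited). The gripper opens to 85 mm and grips with 20 to 120 N. Pads are 22 mm wide; open, the fingers measure 114 mm over their backs; the gripper's body (76 mm by 85 mm) begins 54 mm behind the grasp point. The pads swing forward as they close: fully open they stand 13 mm farther back than shut.
Start: joints at [63.18, 21.807, 74.336, -0, 83.858, -12.336], TCP at [0.138, 0.533, 0.231] pointing down, gripper open.
Joint ranges: [-178.18, 178.18], [-50.72, 133.34], [12.68, 142.11], [-81.47, 261.47], [9.98, 163.14], [-165.26, 165.26]. Speed limits (degrees/s): [136.94, 136.94, 180, 180, 180, 180].

## Interface

Orientations are given as a 3x3 rotation matrix whose columns are the frame's x, y, z axes.
In Python, from rig import observe, cams, ticket gives the robot as it stands.
- The arm moves only by the tool move_arm, never from a script. Its arguments are lists of equal length, an entry for each row: "jaw": the finger opening in cm, from 0 to 8.54; "dp": the shift along the tool's x, y, z in cm, a list of three; "turn": the turn, a rotation vector about the tool's x, y, z in rad, a list of three. In form: {"jaw": [jaw, ...], "dp": [[tx, ty, tz], ...], "turn": [[wx, wy, wz], ...]}. A call has 1 to 12 rows; each row shifts and turns the commanded pose from where the row before left it, along the tool's axes as they then stand; what a row does not reach is not made up. A row lasts 1/12 s, in which the tool goes at most 41.7 mm and 7.16 degrees, less where a joint would pass 70% of its speed; a pose out of reach is approached as far as the arm can. A call is refused whole if a number of a shift passes 4.17 or a number of a turn 0.125, either way. A call with a gripper value outside its range is refused whole. The fingers move at their own pace and stop on an object; "force" is the grip in N (left out, the last holds). Time passes only in rows, so rows that do not move let the fingers close. It gives the time, the measured TCP pose, the force, the opening and the grip force at its end, in the units of the state.
- observe(): the state, without advancing time (a new reading comes with each control period).
- cams.get_image(name): name is "scene" or "top" or "wrist"; returns (picture, depth): 400x640x3 uint8, red, green, blue; 400x640 float32, m along the optical axis (not along the pixel's ray), 0 where there is no reading.
- cams.calibration(name): a dict with "vertical_fov" (degrees; the focal length in pixels is half the picture's height over the tangent of half this angle, whatever the lens; pixels are square), "cx", "cy" (the principal point, pixels), "view" (4x4, takes a point from world to camera coordinates); the wrist camera has in their place "tool_from_camera" (4x4, takes a point from camera to tool coordinates, whose origin is the TCP and whose axes are the flange's). Camera axes: x right, y up, looking along -z (the intrinsics and any distortion apply to the point x, -y, -z); pixel columns grow to the right and rows downward; lengths in m; the calibration is good to about 2 mm. The wrist camera is an equidistant fisheye: a pixel r from the principal point sees the ray r / f radians off the axis. A picture is of the moment at which its call begins: read the wrist's pose just before it. calibration takes no time and is no camera call.
- ticket.close_job(): hands the job in; it is judged then, once.
Trained networks look in the newest picture that a camera, given by its name, has taken for a name from the list of things; names that differ only in an ending like _2 or _b are one class to them, and where a whole thing is asked for, a point or a joint stands for the part that bears it (a point fixed in the world has none). Each returns a list of dicts, best first, with "p" (0 to 1); they miss things now and then, are a little off and sometimes report something else, mostly with a low value. They report only what shows in the picture. A call takes as long as a camera call. They do not tell look-alikes from the thing itself.
- cams.spot_in(camera, query): "box" ([centre column, centre row, width, height] as shares, 0 to 1, of the picture: columns of its width, rows of its height, round what is visible of it).
- cams.outline_of(camera, query): "mask" (400x640 bool, what is visible of it) and "box" ([centre column, centre row, width, height] as shares, 0 to 1, of the picture: columns of its width, rows of its height, round what is visible of it).
- cams.mark_of(camera, query): "location" ([column, row] as shares, 0 to 1, of the picture: columns of its width, rows of its height: a listed point, or the origin of a listed thing).
The state is a dict: "time_s": time; "q": joint angles; "qvel": joint speeds; "joint_efforts": joint torques, N m; "position": TCP position; "tool_rot": TCP orientation; "ft_force": force on the tool from outside, world axes, zero at the start; "wrist_torque": the same for the moment, N m; "grip_width": finger opening in m; "gripper_force": force on a finger pad.
Only numpy, scipy, OpenCV 4.12 (cv2) and the standard library are available. Lean on these libraries where they do the work, as an engineer would, in place of code of your own. Each camera call takes 0.05 s, during which the arm holds its last target. There are 200 camera calls.

## Task

Stand the small lidded berry punnet flat on the bed of the clamp jig, long side along the fence and about midway along it, and let go of it. Then wind the jaw in by pushing the star wheel's spokes round clockwise, one after another, with the side of the gripper, until the jaw holds the punnet snugly against the fence: firmly gripped, but not crushed. Move the jaw only with the wheel, and leave the basket, label roll and bottle where they are.

Things in the scene. Friction and masses are not known exactly. Their poses are not given: they have to be found in the camera images.
- punnet_mid (a point): Centre (25 mm above its underside) of the one loose lidded punnet of dark berries: a rigid, near-clear box 100 mm long (its x), 62 mm wide (its y), 50 mm high, about 0.15 to 0.3 kg. It starts on the table to the left of the jig.
- jig: Fixed clamp jig: an aluminium base plate 230 mm (x) by 460 mm (y), 12 mm thick, lying on the table; its top is the bed. Origin: centre of the plate's underside. Jig x points away from the robot, y left along the jaw's travel, z up. Negative y half: grey gear housing, top 68 mm above the table, star wheel over it. Positive y half: the bay, between jaw and fence.
- bay (a point): Point of the jig on the bed at jig x = 0, y = +60 mm, in the bay. The steel fence (140 mm long in x, centred on jig x = 0, top 58 mm above the table) closes the bay at the left. It does not move now, but was set by hand: its face, towards the jaw, lies somewhere between jig y = +130 and +150 mm and is not measured.
- guard_edge (a point): Middle of the near edge of the clear guard over the wheel, 136 mm above the table, at jig x = 0, y = -130 mm. The guard plate (4 mm thick) covers the far half of the wheel (jig x above 0, 180 mm wide in y), so fingers reach the spokes only on the robot's side (jig x below 0).
- wheel_centre (a point): On the star wheel's vertical axis at the height of the spokes' centre lines, 112 mm above the table, jig x = 0, y = -130 mm; fixed to the jig, does not turn. The wheel lies level: hub 52 mm across, 18 mm thick, five spokes 10 mm thick, 72 degrees apart, each ending in a black ball 28 mm across with its centre 75 mm from the axis. Free height below the balls: 30 mm.
- star_wheel (a joint): Wheel angle (rad), growing clockwise from above; moves the jaw to the fence, 24 mm per rad. At 0 a spoke points along jig -x (to the robot); at w it has turned w from -x towards +y. A brake drags with 0.75 N m (10 N at a ball) and holds the wheel where left. Each N of grip on the punnet adds 0.32 N at a ball. Wanted grip: 15 N, so 15 N of push at a ball (5 to 25 N is good, over 35 N crushes).
- jaw: Steel jaw block with a rubber face, 120 mm long (x), 20 mm thick, top 57 mm above the table, driven by the wheel through a rack bar with a stiff buffer spring; not to be pushed by hand. Origin: on its pressing face (which looks to jig +y), mid-length, on the bed; at jig y = -15 mm with the wheel at 0. Once the punnet is against the fence the grip rises by about 12 N per mm of further winding.
- basket: White open basket with loose berries, 170 x 120 x 70 mm; leave alone. Origin: centre of its underside.
- label_roll: White paper label roll, 90 mm across, 45 mm high, lying flat; leave alone. Origin: centre of its underside.
- drink_bottle: Clear bottle, 64 mm across, 190 mm high; leave alone. Origin: centre of its underside.
Things that resemble listed ones, but are neither listed nor needed, are in the scene too. What is shaped like the part that bears punnet_mid but purple is not meant.

How it is judged:
By the outcome, as a careful person would: the job done as asked, in the order asked, and still so for the second after the job is handed in, with the robot touching nothing.
It also fails if it takes over 72 s, if anything falls off the work surface, if the arm or the gripper's body presses on something with over 40 N, if the wrist force passes 120 N, or if a joint passes its speed limit or range.

## Working session

There is one attempt and no reset: what is moved stays moved. The work goes in short steps, Python scripts to look and compute and a tool call to move; the robot and the scene stay as the last step left them, time stands still between calls to the robot, and variables do not carry over. Pictures are saved under pics/ and viewed, at most 10 in all, crops included, and the job is handed in when it is done.

Besides the shell and the picture viewer there is one more tool, called as name(argument=value, ...), one argument or row to a line, values as JSON. move_arm: Moves the arm, as the interface text tells. Its arguments: {"type":"object","properties":{"jaw":{"type":"array","items":{"type":"number"}},"dp":{"type":"array","items":{"type":"array","items":{"type":"number"}}},"turn":{"type":"array","items":{"type":"array","items":{"type":"number"}}},"force":{"type":"number"}},"required":["jaw","dp","turn"]}

```bash
mkdir -p pics; cat > h.py <<'E'
import numpy as np, cv2
from rig import observe, cams, ticket
def snap(n,f=None):
    im,d=cams.get_image(n)
    if f: cv2.imwrite('pics/'+f,im[:,:,::-1])
    return im,d
def ray(n,u,v):
    c=cams.calibration(n); f=200/np.tan(np.radians(c['vertical_fov'])/2)
    V=np.linalg.inv(c['view']); d=np.array([(u-c['cx'])/f,-(v-c['cy'])/f,-1])
    return V[:3,3],V[:3,:3]@d
def at_z(n,u,v,z):
    o,d=ray(n,u,v); return o+d*(z-o[2])/d[2]
def at_d(n,u,v,dep):
    o,d=ray(n,u,v); return o+d*dep
E
python3 - <<'E'
from h import *
np.set_printoptions(precision=4,suppress=True)
for n in ('scene','top'):
    im,d=snap(n,n+'0.png')
    print(n,{k:v for k,v in cams.calibration(n).items() if k!='view'})
    hs={'punnet_mid':.025,'jig':0,'bay':.012,'guard_edge':.136,'wheel_centre':.112,'jaw':.012,'basket':0,'label_roll':0,'drink_bottle':0}
    for q,z in hs.items():
        for m in cams.mark_of(n,q)[:3]:
            u,v=m['location'][0]*640,m['location'][1]*400
            print(q,round(m['p'],2),round(u),round(v),at_z(n,u,v,z))
print(observe())
E
```

```text
scene {'vertical_fov': 46.62497105616586, 'cx': 308.2298313845729, 'cy': 197.24267576402713}
punnet_mid 0.65 478 235 [0.3148 0.4293 0.025 ]
punnet_mid 0.65 463 286 [0.4677 0.4559 0.025 ]
punnet_mid 0.63 409 191 [0.2963 0.218  0.025 ]
jig 0.92 281 219 [ 0.5579 -0.0272  0.    ]
bay 0.76 297 232 [0.5709 0.0335 0.012 ]
guard_edge 0.55 247 161 [ 0.5289 -0.1514  0.136 ]
wheel_centre 0.56 246 164 [ 0.5247 -0.1601  0.112 ]
jaw 0.73 277 217 [ 0.562  -0.0366  0.012 ]
basket 0.89 385 344 [0.6884 0.3674 0.    ]
label_roll 0.8 204 128 [ 0.4324 -0.4107  0.    ]
drink_bottle 0.57 157 178 [ 0.65   -0.3967  0.    ]
top {'vertical_fov': 49.21302175150227, 'cx': 317.8535074643154, 'cy': 201.36637596393763}
punnet_mid 0.67 232 231 [0.4273 0.3135 0.025 ]
punnet_mid 0.67 195 265 [0.3113 0.4295 0.025 ]
punnet_mid 0.65 187 218 [0.4658 0.4665 0.025 ]
jig 0.95 332 197 [ 0.5543 -0.0169  0.    ]
bay 0.7 315 192 [0.5681 0.0414 0.012 ]
bay 0.56 332 199 [ 0.5447 -0.0182  0.012 ]
guard_edge 0.94 376 200 [ 0.5194 -0.1521  0.136 ]
wheel_centre 0.65 375 199 [ 0.5298 -0.1521  0.112 ]
wheel_centre 0.53 230 233 [0.4113 0
[... 155 characters left out ...]
 156 [0.6905 0.3617 0.    ]
label_roll 0.92 449 235 [ 0.4334 -0.4099  0.    ]
drink_bottle 0.73 447 173 [ 0.6446 -0.4089  0.    ]
{'time_s': 1.0, 'q': array([ 63.1789,  21.8042,  74.3338,  -0.0006,  83.8584, -12.3344]), 'qvel': array([ 0.0038, -0.08  ,  0.1312,  0.0751,  0.0117, -0.081 ]), 'joint_efforts': array([ -0.0011, -44.8315, -23.1473,  -0.0002,   0.0004,  -0.    ]), 'position': array([0.1376, 0.5325, 0.2314]), 'tool_rot': array([[-0.9682,  0.2502,  0.    ],
       [ 0.2502,  0.9682,  0.    ],
       [-0.    ,  0.0001, -1.    ]]), 'ft_force': array([ 0.0721,  0.3717, -0.4479]), 'wrist_torque': array([ 0.0046, -0.0262, -0.0181]), 'gripper_force': 0.0, 'grip_width': 0.08549750898433202}
```

View pics/scene0.png

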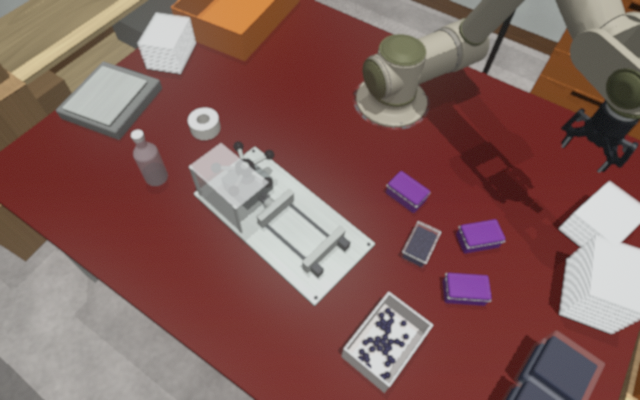

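View pics/top0.png

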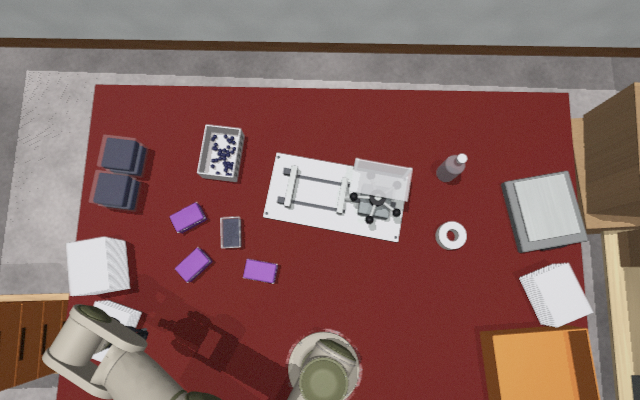

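The scene shows the dark, non-purple punnet at top (232,232) and scene (422,243), with the jig at top (332,197), rotated a few degrees. The fence is at top (290,187), the jaw at (342,196) and the wheel at (375,203). Purple look-alikes surround the punnet.

```bash
cat >> h.py <<'E'
def fit_jig():
    pass
E
python3 - <<'E'
from h import *
np.set_printoptions(precision=4,suppress=True)
for n,(pu,pv) in {'top':(232,232),'scene':(422,243)}.items():
    im,d=snap(n)
    for m in cams.outline_of(n,'punnet_mid'):
        b=m['box']
        if abs(b[0]*640-pu)<12 and abs(b[1]*400-pv)<12:
            vs,us=np.nonzero(m['mask']); z=.05
            P=np.array([at_z(n,u,v,z)[:2] for u,v in zip(us,vs)])*1000
            r=cv2.minAreaRect(P.astype(np.float32)); print(n,'punnet',m['p'],r); break
    g=im.astype(int)
    for m in cams.outline_of(n,'jig')[:1]:
        vs,us=np.nonzero(m['mask'])
        P=np.array([at_z(n,u,v,.012)[:2] for u,v in zip(us,vs)])*1000
        print(n,'jig',m['p'],cv2.minAreaRect(P.astype(np.float32)))
        hull=cv2.convexHull(np.stack([us,vs],1).astype(np.int32)); ap=cv2.approxPolyDP(hull,4,True)[:,0]
        for u,v in ap: print(u,v,at_z(n,u,v,.012)[:2])
c=cams.calibration('wrist'); print(c)
E
```

```text
top punnet 0.65 ((420.6756591796875, 314.6452331542969), (105.70184326171875, 72.33131408691406), 3.1716201305389404)Traceback (most recent call last):
  File "<stdin>", line 14, in <module>
  File "h.py", line 12, in at_z
    o,d=ray(n,u,v); return o+d*(z-o[2])/d[2]
        ~~~^^^^^^^
  File "h.py", line 8, in ray
    c=cams.calibration(n); f=200/np.tan(np.radians(c['vertical_fov'])/2)
ValueError: time passes only in moves, steps and waits
```

```bash
sed -i 's/^def fit_jig.*//; s/^    pass$//; s/c=cams.calibration(n); f=/c=cal(n); f=/' h.py; cat >> h.py <<'E'
_c={}
def cal(n):
    if n not in _c: _c[n]=cams.calibration(n)
    return _c[n]
E
python3 - <<'E'
from h import *
np.set_printoptions(precision=4,suppress=True)
for n,(pu,pv) in {'top':(232,232),'scene':(422,243)}.items():
    im,d=snap(n)
    for m in cams.outline_of(n,'punnet_mid'):
        b=m['box']
        if abs(b[0]*640-pu)<12 and abs(b[1]*400-pv)<12:
            vs,us=np.nonzero(m['mask']); z=.05
            P=np.array([at_z(n,u,v,z)[:2] for u,v in zip(us,vs)])*1000
            r=cv2.minAreaRect(P.astype(np.float32)); print(n,'punnet',m['p'],r); break
    for m in cams.outline_of(n,'jig')[:1]:
        vs,us=np.nonzero(m['mask'])
        P=np.array([at_z(n,u,v,.012)[:2] for u,v in zip(us,vs)])*1000
        print(n,'jig',m['p'],cv2.minAreaRect(P.astype(np.float32)))
        hull=cv2.convexHull(np.stack([us,vs],1).astype(np.int32)); ap=cv2.approxPolyDP(hull,4,True)[:,0]
        for u,v in ap: print(u,v,at_z(n,u,v,.012)[:2])
c=cal('wrist'); print(c, observe()['time_s'])
E
```

```text
top punnet 0.76 ((419.4602966308594, 314.42352294921875), (102.36029815673828, 71.83782196044922), 3.6828126907348633)
top jig 0.68 ((567.3029174804688, -35.12101745605469), (466.791259765625, 261.49530029296875), 80.66558074951172)
411 170 [ 0.6507 -0.2848]
396 241 [ 0.4068 -0.2319]
264 216 [0.4808 0.2111]
277 153 [0.7016 0.1762]
358 159 [ 0.6859 -0.1036]
scene punnet 0.61 ((436.6468811035156, 319.2317199707031), (120.53189086914062, 62.04484558105469), 3.5547165870666504)
scene jig 0.75 ((546.1034545898438, -62.9197998046875), (545.2532958984375, 251.11927795410156), 78.62925720214844)
373 245 [0.4893 0.217 ]
314 305 [0.7091 0.1808]
196 195 [ 0.6343 -0.2611]
190 167 [ 0.5725 -0.3389]
220 144 [ 0.459  -0.3231]
271 151 [ 0.3937 -0.1838]
{'vertical_fov': 65.70646984690485, 'cx': 316.5348007849319, 'cy': 204.41007684583778, 'tool_from_camera': array([[-0.    ,  0.9646,  0.2638,  0.0658],
       [ 1.    ,  0.    ,  0.    ,  0.001 ],
       [ 0.    ,  0.2638, -0.9646, -0.1435],
       [ 0.    ,  0.    ,  0.    ,  1.    ]])} 1.45
```

move_arm(
  jaw=[8.54,8.54,8.54,8.54,8.54,8.54,8.54,8.54,8.54,8.54,8.54,8.54],
  dp=[
    [0,0,0],
    [0,0,0],
    [0,0,0],
    [-3.0,-2.6,0.3],
    [-3.0,-2.6,0.3],
    [-3.0,-2.6,0.3],
    [-3.0,-2.6,0.3],
    [-3.0,-2.6,0.3],
    [-3.0,-2.6,0.3],
    [-3.0,-2.6,0.3],
    [-3.0,-2.6,0.3],
    [-3.0,-2.6,0.3],
  ],
  turn=[
    [0,0,-0.1],
    [0,0,-0.1],
    [0,0,-0.11],
    [0,0,0],
    [0,0,0],
    [0,0,0],
    [0,0,0],
    [0,0,0],
    [0,0,0],
    [0,0,0],
    [0,0,0],
    [0,0,0],
  ],
  force=40,
)

```text
time_s: 2.45
position: [0.4218, 0.3128, 0.2044]
tool_rot: [[-0.998, -0.057, 0.0], [-0.057, 0.998, 0.0], [-0.0, 0.0, -1.0]]
ft_force: [0.4, 1.1, -0.7]
grip_width: 0.0854
gripper_force: 0.0
```

move_arm(
  jaw=[8.54,8.54],
  dp=[
    [0,0,0],
    [0,0,0],
  ],
  turn=[
    [0,0,0],
    [0,0,0],
  ],
)

```text
time_s: 2.62
position: [0.4217, 0.3131, 0.2039]
tool_rot: [[-0.999, -0.054, -0.001], [-0.054, 0.999, -0.0], [0.001, -0.0, -1.0]]
ft_force: [0.1, 1.1, -0.2]
grip_width: 0.0854
gripper_force: 0.0
```

```bash
cat >> h.py <<'E'
def T_tool():
    s=observe(); T=np.eye(4); T[:3,:3]=s['tool_rot']; T[:3,3]=s['position']; return T
def wray(T,u,v):
    c=cal('wrist'); f=200/np.tan(np.radians(c['vertical_fov'])/2)
    a,b=u-c['cx'],v-c['cy']; r=np.hypot(a,b)+1e-9; th=r/f
    d=np.array([np.sin(th)*a/r,-np.sin(th)*b/r,-np.cos(th)])
    W=T@c['tool_from_camera']; return W[:3,3],W[:3,:3]@d
def w_z(T,u,v,z):
    o,d=wray(T,u,v); return o+d*(z-o[2])/d[2]
def w_px(T,p):
    c=cal('wrist'); f=200/np.tan(np.radians(c['vertical_fov'])/2)
    x=np.linalg.inv(T@c['tool_from_camera'])@np.append(p,1); r=np.hypot(x[0],x[1]); th=np.arctan2(r,-x[2])
    return c['cx']+f*th*x[0]/r, c['cy']-f*th*x[1]/r
def w_depth(T,d):
    "world xyz per pixel"
    c=cal('wrist'); f=200/np.tan(np.radians(c['vertical_fov'])/2)
    v,u=np.mgrid[0:400,0:640]; a,b=u-c['cx'],v-c['cy']; r=np.hypot(a,b)+1e-9; t=np.tan(r/f)
    P=np.stack([t*a/r*d,-t*b/r*d,-d,np.ones_like(d)],-1)
    return (P@(T@c['tool_from_camera']).T)[...,:3]
def goto(p,yang):
    "total tool-frame shift (cm) after turning tool y to yang deg; turn about tool z (rad)"
    T=T_tool(); y=T[:3,1]; cur=np.degrees(np.arctan2(y[1],y[0])); a=np.radians(yang)
    ey=np.array([np.cos(a),np.sin(a),0]); ez=np.array([0,0,-1.]); ex=np.cross(ey,ez)
    D=np.array(p)-T[:3,3]
    print('turn z',round(-np.radians(yang-cur),3),'dp cm',np.round([D@ex*100,D@ey*100,D@ez*100],2))
E
python3 - <<'E'
from h import *
np.set_printoptions(precision=4,suppress=True)
T=T_tool(); print(T)
im,d=snap('wrist','w1.png')
X=w_depth(T,d); 
m=(abs(X[...,2]-.05)<.012)&(d>0)&(np.hypot(X[...,0]-.425,X[...,1]-.315)<.075)
n,l,st,ce=cv2.connectedComponentsWithStats(m.astype(np.uint8))
k=1+np.argmax(st[1:,4]); m=l==k
print(m.sum(),np.median(X[m][:,2]),cv2.minAreaRect((X[m][:,:2]*1000).astype(np.float32)))
for o in cams.outline_of('wrist','punnet_mid'):
    vs,us=np.nonzero(o['mask']); P=np.array([w_z(T,u,v,.05)[:2] for u,v in zip(us[::3],vs[::3])])*1000
    print(o['p'],o['box'],cv2.minAreaRect(P.astype(np.float32)))
for o in cams.mark_of('wrist','punnet_mid'): print(o['p'],o['location'],w_z(T,o['location'][0]*640,o['location'][1]*400,.025))
E
```

```text
[[-0.9986 -0.0537 -0.0007  0.4217]
 [-0.0537  0.9986 -0.0002  0.3131]
 [ 0.0007 -0.0001 -1.      0.2039]
 [ 0.      0.      0.      1.    ]]
6008 0.05068960963703997 ((425.234619140625, 317.10943603515625), (100.41893768310547, 63.007911682128906), 4.40059757232666)
0.98 [0.6916, 0.5727, 0.1566, 0.1865] ((463.681396484375, 456.74615478515625), (79.74079132080078, 102.5953140258789), 30.019784927368164)
0.82 [0.6777, 0.2452, 0.1728, 0.2525] ((318.8262939453125, 428.187255859375), (65.6964111328125, 107.74626922607422), 45.02604293823242)
0.76 [0.3544, 0.1745, 0.1669, 0.179] ((303.80755615234375, 217.36859130859375), (104.57798767089844, 62.30790328979492), 80.6136474609375)
0.55 [0.5026, 0.4761, 0.1002, 0.2518] ((423.5926208496094, 316.78094482421875), (100.38108825683594, 60.884437561035156), 4.5293378829956055)
0.95 [0.6792, 0.2512] [0.3217 0.4356 0.025 ]
0.82 [0.3553, 0.171] [0.3011 0.2134 0.025 ]
0.79 [0.69, 0.586] [0.4728 0.4642 0.025 ]
0.78 [0.4977, 0.4758] [0.4284 0.3163 0.025 ]
```

View pics/w1.png

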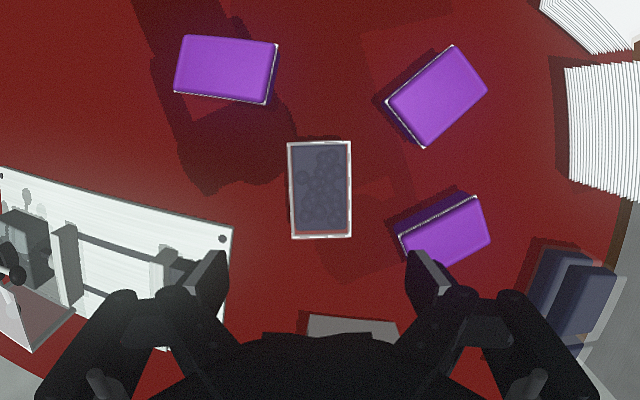

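The wrist picture shows the dark punnet at (320,190), under the open fingers. Depth gives its centre as (0.425, 0.317) with a yaw of 4.4°, which matches the given sizes. I'll descend and grasp it.

move_arm(
  jaw=[8.54,8.54,8.54,8.54,8.54,8.54,8.54,8.54,8.54],
  dp=[
    [-0.18,0.2,1],
    [-0.18,0.2,2.6],
    [0,0,3],
    [0,0,3],
    [0,0,3],
    [0,0,3],
    [0,0,2],
    [0,0,1],
    [0,0,0],
  ],
  turn=[
    [0,0,-0.023],
    [0,0,0],
    [0,0,0],
    [0,0,0],
    [0,0,0],
    [0,0,0],
    [0,0,0],
    [0,0,0],
    [0,0,0],
  ],
)

```text
time_s: 3.52
position: [0.4223, 0.3187, 0.0163]
tool_rot: [[-0.997, -0.082, -0.004], [-0.082, 0.997, -0.002], [0.004, -0.001, -1.0]]
ft_force: [0.4, 1.1, -0.5]
grip_width: 0.0856
gripper_force: 0.0
```

move_arm(
  jaw=[5.5,5.5,5.5,5.5,5.5,5.5,5.5,5.5],
  dp=[
    [0,0,0],
    [0,0,0],
    [0,0,0],
    [0,0,0],
    [0,0,0],
    [0,0,0],
    [0,0,0],
    [0,0,0],
  ],
  turn=[
    [0,0,0],
    [0,0,0],
    [0,0,0],
    [0,0,0],
    [0,0,0],
    [0,0,0],
    [0,0,0],
    [0,0,0],
  ],
  force=30,
)

```text
time_s: 4.18
position: [0.4244, 0.319, 0.0198]
tool_rot: [[-0.997, -0.081, 0.003], [-0.081, 0.997, 0.001], [-0.003, 0.001, -1.0]]
ft_force: [-0.0, 0.6, 7.6]
grip_width: 0.0616
gripper_force: 34.7
```

move_arm(
  jaw=[5.5,5.5,5.5,5.5,5.5,5.5,5.5,5.5,5.5],
  dp=[
    [0,0,-1],
    [0,0,-2],
    [0,0,-3],
    [0,0,-3],
    [0,0,-3],
    [0,0,-3],
    [0,0,-3],
    [0,0,-3],
    [0,0,-2],
  ],
  turn=[
    [0,0,0],
    [0,0,0],
    [0,0,0],
    [0,0,0],
    [0,0,0.06],
    [0,0,0.06],
    [0,0,0.06],
    [0,0,0.057],
    [0,0,0],
  ],
)

```text
time_s: 4.93
position: [0.4237, 0.3186, 0.2521]
tool_rot: [[-0.987, 0.159, 0.003], [0.159, 0.987, 0.002], [-0.003, 0.002, -1.0]]
ft_force: [0.3, -0.2, -3.2]
grip_width: 0.0616
gripper_force: 34.4
```

move_arm(
  jaw=[5.5,5.5,5.5,5.5,5.5,5.5,5.5,5.5,5.5,5.5,5.5,5.5],
  dp=[
    [-0.75,-1.4,0],
    [-1.5,-2.7,0],
    [-1.5,-2.7,0],
    [-1.5,-2.7,0],
    [-1.5,-2.7,0],
    [-1.5,-2.7,0],
    [-1.5,-2.7,0],
    [-1.5,-2.7,0],
    [-1.5,-2.7,0],
    [-0.75,-1.4,0],
    [0,0,0],
    [0,0,0],
  ],
  turn=[
    [0,0,0],
    [0,0,0],
    [0,0,0],
    [0,0,0],
    [0,0,0],
    [0,0,0],
    [0,0,0],
    [0,0,0],
    [0,0,0],
    [0,0,0],
    [0,0,0],
    [0,0,0],
  ],
)

```text
time_s: 5.93
position: [0.5187, 0.056, 0.2486]
tool_rot: [[-0.987, 0.158, -0.0], [0.158, 0.987, 0.0], [0.0, 0.0, -1.0]]
ft_force: [-0.5, 0.3, -2.6]
grip_width: 0.0615
gripper_force: 34.3
```

```bash
python3 - <<'E'
from h import *
np.set_printoptions(precision=4,suppress=True)
T=T_tool(); print(T)
im,d=snap('wrist','w2.png'); np.savez('w2.npz',T=T,im=im,d=d)
for q,z in {'jig':0,'bay':.012,'guard_edge':.136,'wheel_centre':.112,'jaw':.012}.items():
    for o in cams.mark_of('wrist',q)[:2]: print(q,o['p'],o['location'],w_z(T,o['location'][0]*640,o['location'][1]*400,z))
E
```

```text
[[-0.9875  0.1578 -0.0003  0.5187]
 [ 0.1578  0.9875  0.0003  0.056 ]
 [ 0.0004  0.0003 -1.      0.2486]
 [ 0.      0.      0.      1.    ]]
guard_edge 0.6 [0.1897, 0.615] [ 0.5354 -0.152   0.136 ]
wheel_centre 0.83 [0.2056, 0.603] [ 0.539  -0.1551  0.112 ]
jaw 0.92 [0.3853, 0.5343] [ 0.5546 -0.0412  0.012 ]
```

View pics/w2.png

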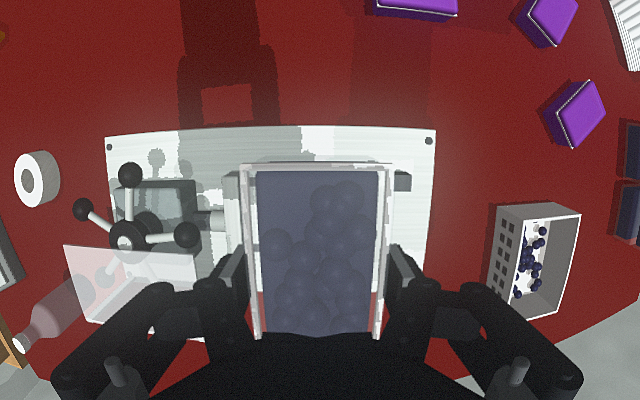

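The wrist view shows the plate's near corners at about (108,137) and (437,130). Wheel balls are at (130,175), (83,209) and (187,235), with the hub at about (130,232). The jaw's near end is at (233,180) and the fence's at (402,180).

```bash
python3 - <<'E'
from h import *
np.set_printoptions(precision=4,suppress=True)
z=np.load('w2.npz'); T,im,d=z['T'],z['im'],z['d']
for n,u,v,h in [('cornR',106,136,.012),('cornL',438,130,.012),('holeR',109,147,.012),('holeL',429,141,.012)]: print(n,w_z(T,u,v,h)[:2])
B=[w_z(T,u,v,.112)[:2] for u,v in [(130,175),(83,209),(187,235)]]; print(np.array(B))
from scipy.optimize import least_squares
# wheel centre + phase: balls k=0,1,-1
a=least_squares(lambda p:np.concatenate([p[:2]+.075*np.array([np.cos(p[2]+s*1.2566),np.sin(p[2]+s*1.2566)])-b for s,b in zip((0,-1,1),B)]),[.535,-.15,3.1])
print('wheel',a.x[:2],np.degrees(a.x[2]),'res mm',a.fun*1000)
X=w_depth(T,d)
# jig frame guess
yaw=np.radians(-9.2); c=np.array([.5555,-.0215]); R=np.array([[np.cos(yaw),-np.sin(yaw)],[np.sin(yaw),np.cos(yaw)]])
J=(X[...,:2]-c)@R
m=(d>0)&(X[...,2]>.035)&(X[...,2]<.07)&(abs(J[...,0])<.11)&(J[...,1]>-.05)&(J[...,1]<.2)
crop=np.zeros_like(m); crop[150:400,200:440]=1; m&=crop
for lo,hi in [(-.08,-.05),(-.05,0)]:
  k=m&(J[...,0]>lo)&(J[...,0]<hi); h,e=np.histogram(J[...,1][k],bins=np.arange(-.05,.2,.005)); print([(round(x*1000),int(q)) for q,x in zip(h,e) if q])
mp=(d>0)&(X[...,2]>.004)&(X[...,2]<.02); print(cv2.minAreaRect((X[mp][:,:2]*1000)[(abs(J[mp])<.26).all(1)].astype(np.float32)))
E
```

```text
cornR [ 0.4079 -0.2321]
cornL [0.4836 0.2201]
holeR [ 0.4248 -0.2304]
holeL [0.4964 0.2059]
[[ 0.4674 -0.1318]
 [ 0.4918 -0.2162]
 [ 0.5407 -0.0816]]
wheel [ 0.462  -0.1293] 339.8858536410382 res mm [ 64.9923 -23.2648 -32.5583  12.     -32.434   11.2649]
[(-40, 6), (-35, 33), (-30, 34), (-25, 35), (-20, 21), (160, 10), (165, 23), (170, 23), (175, 23), (180, 18)]
[(-50, 42), (-45, 30), (-40, 52), (-35, 172), (-30, 173), (-25, 177), (-20, 112), (160, 12), (165, 47), (170, 52), (175, 45), (180, 38)]
((479.36279296875, -3.820159912109375), (486.2916259765625, 358.2552795410156), 81.75202941894531)
```

move_arm(
  jaw=[5.5,5.5,5.5,5.5,5.5,5.5,5.5,5.5,5.5,5.5,5.5,5.5],
  dp=[
    [-1.3,-0.1,0],
    [-2.0,-0.2,0],
    [-2.0,-0.2,1.0],
    [0,0,2],
    [0,0,3],
    [0,0,3],
    [0,0,3],
    [0,0,3],
    [0,0,2.5],
    [0,0,1.5],
    [0,0,0],
    [0,0,0],
  ],
  turn=[
    [0,0,0.007],
    [0,0,0],
    [0,0,0],
    [0,0,0],
    [0,0,0],
    [0,0,0],
    [0,0,0],
    [0,0,0],
    [0,0,0],
    [0,0,0],
    [0,0,0],
    [0,0,0],
  ],
)

```text
time_s: 7.23
position: [0.5705, 0.0434, 0.0583]
tool_rot: [[-0.987, 0.162, -0.001], [0.162, 0.987, 0.0], [0.001, -0.0, -1.0]]
ft_force: [1.0, 0.0, -2.6]
grip_width: 0.0615
gripper_force: 34.2
```

```bash
python3 - <<'E'
from h import *
print(observe()['position'])
im,d=snap('scene'); cv2.imwrite('pics/s2.png',cv2.resize(im[130:310,180:400,::-1],None,fx=3,fy=3))
E
```

```text
[0.57054941 0.04336967 0.05833175]
```

View pics/s2.png

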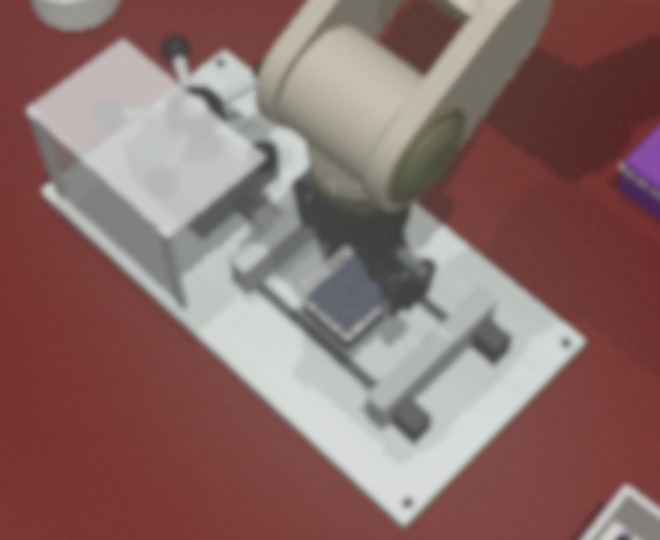

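The crop shows the punnet over the bay, between jaw and fence and parallel to both. I'll lower it and let go.

move_arm(
  jaw=[5.5,5.5,5.5,5.5,5.5,5.5],
  dp=[
    [0,0,1],
    [0,0,0.9],
    [0,0,0.5],
    [0,0,0.2],
    [0,0,0],
    [0,0,0],
  ],
  turn=[
    [0,0,0],
    [0,0,0],
    [0,0,0],
    [0,0,0],
    [0,0,0],
    [0,0,0],
  ],
)

```text
time_s: 7.78
position: [0.5707, 0.0429, 0.0324]
tool_rot: [[-0.987, 0.163, 0.0], [0.163, 0.987, -0.0], [-0.0, 0.0, -1.0]]
ft_force: [0.8, -0.5, -2.5]
grip_width: 0.0613
gripper_force: 34.4
```

move_arm(
  jaw=[5.5,5.5,7.2,7.2,7.2,7.2,7.2],
  dp=[
    [0,0,0.1],
    [0,0,0],
    [0,0,0],
    [0,0,0],
    [0,0,0],
    [0,0,0],
    [0,0,0],
  ],
  turn=[
    [0,0,0],
    [0,0,0],
    [0,0,0],
    [0,0,0],
    [0,0,0],
    [0,0,0],
    [0,0,0],
  ],
)

```text
time_s: 8.37
position: [0.5706, 0.043, 0.0313]
tool_rot: [[-0.987, 0.163, 0.0], [0.163, 0.987, -0.0], [-0.0, -0.0, -1.0]]
ft_force: [0.3, -0.5, 1.1]
grip_width: 0.0719
gripper_force: 0.0
```

move_arm(
  jaw=[7.2,7.2,7.2,7.2,7.2,7.2,7.2,7.2,7.2,7.2,0,0],
  dp=[
    [0,0,-0.5],
    [0,0,-1],
    [0,0,-2],
    [0,0,-3],
    [0,0,-3],
    [0,0,-3],
    [0,0,-3],
    [1.5,0,-3],
    [2,-1,-2],
    [2,-1,-1],
    [1,0,0],
    [0,0,0],
  ],
  turn=[
    [0,0,0],
    [0,0,0],
    [0,0,0],
    [0,0,0],
    [0,0,0],
    [0,0,0],
    [0,0,0],
    [0,0,0],
    [0,0,0],
    [0,0,0],
    [0,0,0],
    [0,0,0],
  ],
)

```text
time_s: 9.37
position: [0.5017, 0.034, 0.2483]
tool_rot: [[-0.987, 0.163, 0.002], [0.163, 0.987, -0.0], [-0.002, 0.0, -1.0]]
ft_force: [0.2, -0.2, 0.1]
grip_width: 0.0492
gripper_force: 0.0
```

```bash
python3 - <<'E'
from h import *
np.set_printoptions(precision=4,suppress=True)
T=T_tool(); print(T)
im,d=snap('wrist','w3.png'); np.savez('w3.npz',T=T,im=im,d=d)
X=w_depth(T,d); c=np.array([.5592,-.025]); a=np.radians(-9.5); R=np.array([[np.cos(a),-np.sin(a)],[np.sin(a),np.cos(a)]])
J=(X[...,:2]-c)@R
def rect(n,m):
    k,l,st,_=cv2.connectedComponentsWithStats(m.astype(np.uint8)); m=l==1+np.argmax(st[1:,4])
    P=J[m]*1000; print(n,m.sum(),np.median(X[m][:,2]),cv2.minAreaRect(P.astype(np.float32)),'y 2/98%',np.percentile(P[:,1],[2,98]))
z=X[...,2]; ok=d>0
rect('punnet',ok&(z>.05)&(z<.07)&(abs(J[...,0])<.08)&(J[...,1]>.01)&(J[...,1]<.115))
rect('fence',ok&(z>.045)&(z<.07)&(abs(J[...,0])<.085)&(J[...,1]>.12)&(J[...,1]<.19))
rect('jaw',ok&(z>.045)&(z<.07)&(abs(J[...,0])<.075)&(J[...,1]>-.06)&(J[...,1]<.01))
mp=ok&(z>.004)&(z<.02)&(abs(J[...,0])<.14)&(J[...,1]>-.26)&(J[...,1]<.26); print(np.percentile(J[mp][:,1],[.2,99.8]),np.percentile(J[mp][:,0],[.2,99.8]))
E
```

```text
[[-0.9866  0.1633  0.0024  0.5017]
 [ 0.1633  0.9866 -0.0004  0.034 ]
 [-0.0025  0.     -1.      0.2483]
 [ 0.      0.      0.      1.    ]]
punnet 4394 0.06266519911055954 ((0.016399383544921875, 69.6282958984375), (99.90615844726562, 63.59164047241211), 0.31049925088882446) y 2/98% [39.4226 99.0558]
fence 1482 0.05862629313894732 ((-17.216083526611328, 149.2261962890625), (108.08869934082031, 21.1693115234375), 0.22543665766716003) y 2/98% [139.1727 158.7651]
jaw 1285 0.05732709696100774 ((-22.970970153808594, -34.334251403808594), (42.799251556396484, 74.93364715576172), 88.63862609863281) y 2/98% [-54.1015 -13.8   ]
[-0.2315  0.225 ] [-0.1156  0.1128]
```

View pics/w3.png

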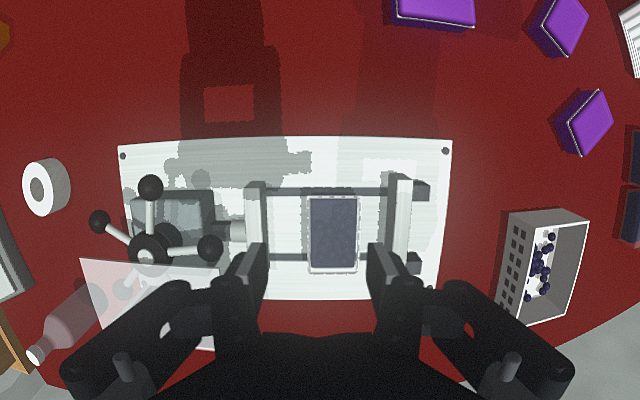

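The view shows the punnet standing clear between the jaw at about (255,215) and the fence at about (398,215). Depth puts it at jig (0, 70) mm, yaw 0.3°, and the fence face at about 139 mm, so the jaw has about 90 mm to travel. The balls are at (150,187), (99,222) and (210,248).

move_arm(
  jaw=[0,0,0,0,0,0,0,0,0,0,0,0],
  dp=[
    [0,0,0],
    [-0.2,-1.2,0],
    [-0.4,-2.2,0],
    [-0.47,-2.6,0],
    [-0.47,-2.6,0],
    [-0.47,-2.6,0],
    [-0.47,-2.6,0],
    [-0.47,-2.6,0.5],
    [-0.4,-2.2,1.5],
    [-0.3,-1.4,2.5],
    [0,0,2.5],
    [0,0,1],
  ],
  turn=[
    [0,0,0.089],
    [0,0,0],
    [0,0,0],
    [0,0,0],
    [0,0,0],
    [0,0,0],
    [0,0,0],
    [0,0,0],
    [0,0,0],
    [0,0,0],
    [0,0,0],
    [0,0,0],
  ],
)

```text
time_s: 10.42
position: [0.4874, -0.1702, 0.1629]
tool_rot: [[-0.968, 0.249, -0.004], [0.249, 0.968, 0.003], [0.005, 0.001, -1.0]]
ft_force: [0.4, -0.5, -0.1]
grip_width: 0.0002
gripper_force: 0.0
```

```bash
cat >> h.py <<'E'
WC=np.array([.5377,-.1532])
def wheelpos():
    "TCP relative to the wheel in tool-frame convention: offset from axis along tool x,y (mm), theta deg, z"
    T=T_tool(); ex,ey=T[:2,0],T[:2,1]; D=(T[:2,3]-WC)*1000
    th=80.5-np.degrees(np.arctan2(ey[1],ey[0])); print('p',np.round([D@ex,D@ey],1),'theta',round(th,1),'z',round(T[2,3]*1000,1),'F tool',np.round(T[:3,:3].T@observe()['ft_force'],1),'t',observe()['time_s'])
E
python3 - <<'E'
from h import *
np.set_printoptions(precision=4,suppress=True)
z=np.load('w3.npz'); T=z['T']
for u,v in [(150,187),(99,222),(210,248)]:
    q=(w_z(T,u,v,.112)[:2]-WC)*1000; print(np.round(q,1),round(np.hypot(*q),1),170.5-np.degrees(np.arctan2(q[1],q[0]))%360)
wheelpos()
im,d=snap('wrist','w4.png')
E
```

```text
[-71.   21.4] 74.2 7.296993617942633
[-45.2 -64.3] 78.6 -64.41648949937013
[ 2.9 71.2] 71.3 82.83715690201514
p [ 44.5 -29. ] theta 4.9 z 162.9 F tool [-0.5 -0.3  0.1] t 10.4167
```

View pics/w4.png

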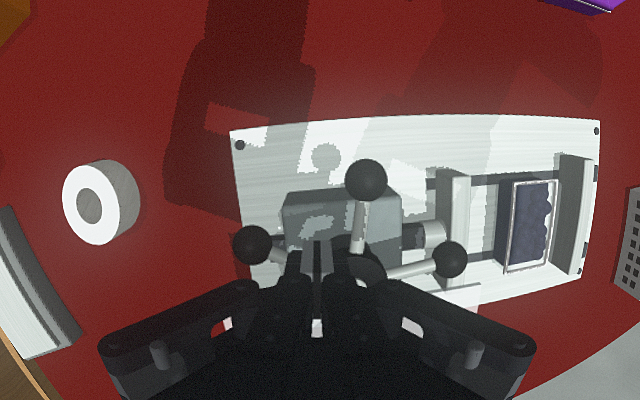

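The view shows the closed fingers at (317,250), in the gap behind the near spoke's ball at (367,180), with the neighbouring balls clear. The ball radii put the wheel centre about 4 mm further toward -y, with w≈10°. I'll lower and do the first push.

move_arm(
  jaw=[0,0,0,0,0,0],
  dp=[
    [0.2,0.4,1],
    [0,0,2],
    [0,0,2],
    [0,0,1.2],
    [0,0,0.5],
    [0,0.3,0],
  ],
  turn=[
    [0,0,0.087],
    [0,0,0],
    [0,0,0],
    [0,0,0],
    [0,0,0],
    [0,0,0],
  ],
)

```text
time_s: 10.97
position: [0.4885, -0.1623, 0.0987]
tool_rot: [[-0.943, 0.333, -0.001], [0.333, 0.943, 0.001], [0.001, 0.0, -1.0]]
ft_force: [-0.0, 0.9, 0.5]
grip_width: 0.0001
gripper_force: 0.0
```

move_arm(
  jaw=[0,0,0],
  dp=[
    [0,0.2,0],
    [0.1,0.23,0],
    [0.1,0.23,0],
  ],
  turn=[
    [0,0,0],
    [0,0,0.05],
    [0,0,0.05],
  ],
)

```text
time_s: 11.22
position: [0.489, -0.1574, 0.1001]
tool_rot: [[-0.904, 0.427, -0.0], [0.427, 0.904, -0.006], [-0.002, -0.005, -1.0]]
ft_force: [-5.2, -16.3, -7.1]
grip_width: -0.0
gripper_force: 8.1
```

```bash
sed -i 's/^WC=.*/WC=np.array([.5377,-.1569])/' h.py; python3 -c "
from h import *
wheelpos()"
```

```text
p [ 43.8 -21.2] theta 15.7 z 100.1 F tool [ -2.2 -17.    7.2] t 11.2167
```

move_arm(
  jaw=[0,0,0,0,0,0],
  dp=[
    [0.18,0.46,0],
    [0.18,0.46,0],
    [0.18,0.46,0],
    [0.18,0.46,0],
    [0.18,0.46,0],
    [0,0,0],
  ],
  turn=[
    [0,0,0.1],
    [0,0,0.1],
    [0,0,0.1],
    [0,0,0.1],
    [0,0,0.1],
    [0,0,0],
  ],
)

```text
time_s: 11.72
position: [0.4952, -0.1331, 0.1002]
tool_rot: [[-0.587, 0.81, -0.001], [0.81, 0.587, -0.005], [-0.003, -0.003, -1.0]]
ft_force: [-5.2, -12.6, -3.2]
grip_width: 0.0001
gripper_force: 5.6
```

```bash
python3 -c "
from h import *
wheelpos()"
```

```text
p [ 44.2 -20.4] theta 44.6 z 100.2 F tool [ -7.2 -11.6   3.3] t 11.7167
```

move_arm(
  jaw=[0,0,0,0,0,0,0,0,0,0,0,0],
  dp=[
    [0,-0.6,0],
    [0,0,-2.3],
    [0,0,-2.3],
    [0,0,0],
    [-0.325,-0.484,0],
    [-0.325,-0.484,0],
    [-0.325,-0.484,0],
    [-0.325,-0.484,0],
    [-0.325,-0.484,0],
    [-0.325,-0.484,0],
    [-0.325,-0.484,0],
    [-0.325,-0.484,0],
  ],
  turn=[
    [0,0,0],
    [0,0,0],
    [0,0,0],
    [0,0,0],
    [0,0,-0.1142],
    [0,0,-0.1142],
    [0,0,-0.1142],
    [0,0,-0.1142],
    [0,0,-0.1142],
    [0,0,-0.1142],
    [0,0,-0.1142],
    [0,0,-0.1142],
  ],
)

```text
time_s: 12.72
position: [0.4931, -0.1801, 0.146]
tool_rot: [[-1.0, 0.02, 0.001], [0.02, 1.0, -0.0], [-0.001, -0.0, -1.0]]
ft_force: [0.1, -0.2, -0.9]
grip_width: -0.0003
gripper_force: 0.0
```

move_arm(
  jaw=[0,0,0,0],
  dp=[
    [-0.325,-0.484,0],
    [-0.325,-0.484,0],
    [-0.325,-0.484,0],
    [0,0,0],
  ],
  turn=[
    [0,0,-0.1142],
    [0,0,-0.1142],
    [0,0,-0.1142],
    [0,0,0],
  ],
)

```text
time_s: 13.05
position: [0.5045, -0.194, 0.1459]
tool_rot: [[-0.949, -0.315, 0.002], [-0.315, 0.949, -0.001], [-0.001, -0.001, -1.0]]
ft_force: [-1.0, -0.2, 0.4]
grip_width: 0.0001
gripper_force: 0.0
```

```bash
python3 -c "
from h import *
wheelpos()
im,d=snap('wrist','w5.png')"
```

```text
p [ 43.2 -24.7] theta -27.9 z 145.9 F tool [ 1.   0.1 -0.4] t 13.05
```

View pics/w5.png

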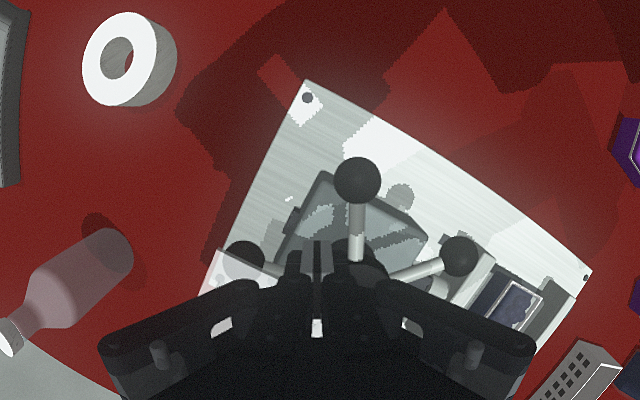

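The next spoke stands just ahead of the fingers (ball at (357,180)), and everything else is clear. Now the second stroke.

move_arm(
  jaw=[0,0,0,0,0,0,0],
  dp=[
    [0.08,0,1.5],
    [0,0,2],
    [0,0,1.1],
    [0,0.2,0],
    [0,0.25,0],
    [0.18,0.46,0],
    [0.18,0.46,0],
  ],
  turn=[
    [0,0,0],
    [0,0,0],
    [0,0,0],
    [0,0,0],
    [0,0,0],
    [0,0,0.1],
    [0,0,0.1],
  ],
)

```text
time_s: 13.68
position: [0.4972, -0.1845, 0.1007]
tool_rot: [[-0.994, -0.11, 0.005], [-0.11, 0.994, -0.008], [-0.004, -0.008, -1.0]]
ft_force: [2.7, -16.4, -8.7]
grip_width: 0.0
gripper_force: 8.2
```

move_arm(
  jaw=[0,0,0,0,0,0,0,0,0,0,0,0],
  dp=[
    [0.18,0.46,0],
    [0.18,0.46,0],
    [0.18,0.46,0],
    [0.18,0.46,0],
    [0.18,0.46,0],
    [0.18,0.46,0],
    [0.18,0.46,0],
    [0.18,0.46,0],
    [0.18,0.46,0],
    [0.18,0.46,0],
    [0.11,0.27,0],
    [0,0,0],
  ],
  turn=[
    [0,0,0.1],
    [0,0,0.1],
    [0,0,0.1],
    [0,0,0.1],
    [0,0,0.1],
    [0,0,0.1],
    [0,0,0.1],
    [0,0,0.1],
    [0,0,0.1],
    [0,0,0.1],
    [0,0,0.06],
    [0,0,0],
  ],
)

```text
time_s: 14.68
position: [0.4949, -0.1332, 0.1006]
tool_rot: [[-0.583, 0.812, -0.0], [0.812, 0.583, -0.005], [-0.004, -0.003, -1.0]]
ft_force: [-5.3, -11.9, -1.3]
grip_width: -0.0002
gripper_force: 6.1
```

```bash
python3 -c "
from h import *
wheelpos()"
```

```text
p [ 44.2 -21. ] theta 44.8 z 100.6 F tool [ -6.6 -11.2   1.3] t 14.6833
```

move_arm(
  jaw=[0,0,0,0,0,0,0,0,0,0,0,0],
  dp=[
    [0,-0.6,0],
    [0,0,-2.3],
    [0,0,-2.3],
    [0,0,0],
    [-0.325,-0.484,0],
    [-0.325,-0.484,0],
    [-0.325,-0.484,0],
    [-0.325,-0.484,0],
    [-0.325,-0.484,0],
    [-0.325,-0.484,0],
    [-0.325,-0.484,0],
    [-0.325,-0.484,0],
  ],
  turn=[
    [0,0,0],
    [0,0,0],
    [0,0,0],
    [0,0,0],
    [0,0,-0.1142],
    [0,0,-0.1142],
    [0,0,-0.1142],
    [0,0,-0.1142],
    [0,0,-0.1142],
    [0,0,-0.1142],
    [0,0,-0.1142],
    [0,0,-0.1142],
  ],
)

```text
time_s: 15.68
position: [0.4926, -0.1801, 0.1461]
tool_rot: [[-1.0, 0.025, 0.001], [0.025, 1.0, -0.0], [-0.001, -0.0, -1.0]]
ft_force: [0.0, -0.7, -0.5]
grip_width: 0.0
gripper_force: 0.0
```

move_arm(
  jaw=[0,0,0,0,0,0,0,0,0,0,0],
  dp=[
    [-0.325,-0.484,0],
    [-0.325,-0.484,0],
    [-0.325,-0.484,0],
    [0,0,0],
    [0.08,0,1.5],
    [0,0,2],
    [0,0,1.1],
    [0,0.2,0],
    [0,0.25,0],
    [0.18,0.46,0],
    [0.18,0.46,0],
  ],
  turn=[
    [0,0,-0.1142],
    [0,0,-0.1142],
    [0,0,-0.1142],
    [0,0,0],
    [0,0,0],
    [0,0,0],
    [0,0,0],
    [0,0,0],
    [0,0,0],
    [0,0,0.1],
    [0,0,0.1],
  ],
)

```text
time_s: 16.6
position: [0.4968, -0.1847, 0.1008]
tool_rot: [[-0.994, -0.106, 0.005], [-0.106, 0.994, -0.008], [-0.004, -0.008, -1.0]]
ft_force: [2.6, -16.9, -8.7]
grip_width: 0.0001
gripper_force: 8.1
```

```bash
python3 -c "
from h import *
wheelpos()"
```

```text
p [ 43.6 -23.3] theta -15.6 z 100.8 F tool [ -0.7 -17.    8.9] t 16.6
```

move_arm(
  jaw=[0,0,0,0,0,0,0,0,0,0,0,0],
  dp=[
    [0.18,0.46,0],
    [0.18,0.46,0],
    [0.18,0.46,0],
    [0.18,0.46,0],
    [0.18,0.46,0],
    [0.18,0.46,0],
    [0.18,0.46,0],
    [0.18,0.46,0],
    [0.18,0.46,0],
    [0.18,0.46,0],
    [0.11,0.27,0],
    [0,0,0],
  ],
  turn=[
    [0,0,0.1],
    [0,0,0.1],
    [0,0,0.1],
    [0,0,0.1],
    [0,0,0.1],
    [0,0,0.1],
    [0,0,0.1],
    [0,0,0.1],
    [0,0,0.1],
    [0,0,0.1],
    [0,0,0.06],
    [0,0,0],
  ],
)

```text
time_s: 17.6
position: [0.4948, -0.1337, 0.1005]
tool_rot: [[-0.58, 0.815, -0.0], [0.815, 0.58, -0.005], [-0.004, -0.003, -1.0]]
ft_force: [-5.4, -13.8, -3.0]
grip_width: -0.0001
gripper_force: 6.4
```

move_arm(
  jaw=[0,0,0,0,0,0,0,0,0,0,0,0],
  dp=[
    [0,-0.6,0],
    [0,0,-2.3],
    [0,0,-2.3],
    [0,0,0],
    [-0.325,-0.484,0],
    [-0.325,-0.484,0],
    [-0.325,-0.484,0],
    [-0.325,-0.484,0],
    [-0.325,-0.484,0],
    [-0.325,-0.484,0],
    [-0.325,-0.484,0],
    [-0.325,-0.484,0],
  ],
  turn=[
    [0,0,0],
    [0,0,0],
    [0,0,0],
    [0,0,0],
    [0,0,-0.1142],
    [0,0,-0.1142],
    [0,0,-0.1142],
    [0,0,-0.1142],
    [0,0,-0.1142],
    [0,0,-0.1142],
    [0,0,-0.1142],
    [0,0,-0.1142],
  ],
)

```text
time_s: 18.6
position: [0.4923, -0.1802, 0.1461]
tool_rot: [[-1.0, 0.03, 0.001], [0.03, 1.0, -0.0], [-0.001, -0.0, -1.0]]
ft_force: [0.2, 0.1, -0.8]
grip_width: -0.0001
gripper_force: 0.0
```

```bash
cat > meas.py <<'E'
from h import *
wheelpos(); T=T_tool()
im,d=snap('wrist'); cv2.imwrite('pics/w%d.png'%int(observe()['time_s']),im[:,:,::-1])
X=w_depth(T,d); c=np.array([.5592,-.0287]); a=np.radians(-9.5); R=np.array([[np.cos(a),-np.sin(a)],[np.sin(a),np.cos(a)]])
J=(X[...,:2]-c)@R*1000; z=X[...,2]; top=(d>0)&(z>.045)&(z<.072)
for lo in (-45,-30,-15,0,15):
    k=top&(J[...,0]>lo)&(J[...,0]<lo+15)&(J[...,1]>20)&(J[...,1]<170)
    h,e=np.histogram(J[...,1][k],bins=np.arange(20,172,4)); print(lo,[(int(x),int(q)) for q,x in zip(h,e) if q])
k=top&(z>.0605)&(J[...,1]>45)&(J[...,1]<160)&(abs(J[...,0])<75)
n,l,st,_=cv2.connectedComponentsWithStats(k.astype(np.uint8)); k=l==1+np.argmax(st[1:,4])
print('punnet',k.sum(),cv2.minAreaRect(J[k].astype(np.float32)))
E
python3 meas.py
```

```text
p [ 44.7 -24.6] theta -7.8 z 146.1 F tool [-0.2  0.1  0.8] t 18.6
-45 [(40, 119), (44, 58), (48, 41), (52, 46), (56, 36), (60, 61), (64, 63), (68, 45), (72, 32), (76, 37), (80, 39), (84, 33), (88, 37), (92, 32), (96, 33), (100, 28), (104, 28), (108, 33), (112, 28), (116, 28), (120, 15), (140, 93), (144, 39), (148, 21), (152, 24), (156, 24), (160, 9)]
-30 [(40, 115), (44, 51), (48, 39), (52, 43), (56, 33), (60, 66), (64, 62), (68, 35), (72, 36), (76, 31), (80, 35), (84, 33), (88, 30), (92, 35), (96, 28), (100, 32), (104, 31), (108, 31), (112, 27), (116, 28), (120, 6), (124, 1), (140, 83), (144, 48), (148, 21), (152, 26), (156, 21), (160, 11)]
-15 [(20, 38), (24, 33), (28, 34), (32, 29), (36, 30), (40, 122), (44, 48), (48, 43), (52, 34), (56, 38), (60, 59), (64, 61), (68, 34), (72, 35), (76, 39), (80, 34), (84, 31), (88, 30), (92, 33), (96, 30), (100, 27), (104, 32), (108, 28), (112, 27), (116, 28), (120, 10), (140, 79), (144, 43), (148, 25), (152, 21), (156, 23), (160, 7), (164, 1)]
0 [(20, 27), (24, 19), (28, 19), (32, 18), (36, 19), (40, 102), (44, 55), (48, 34), (52, 37), (56, 36), (60, 48), (64, 62), (68, 33), (72, 30), (76, 35), (80, 36), (84, 29), (88, 31), (92, 33), (96, 23), (100, 27), (104, 28), (108, 25), (112, 26), (116, 28), (120, 12), (140, 79), (144, 47), (148, 23), (152, 23), (156, 20), (160, 9)]
15 [(40, 88), (44, 58), (48, 36), (52, 33), (56, 34), (60, 51), (64, 60), (68, 30), (72, 33), (76, 32), (80, 31), (84, 30), (88, 26), (92, 30), (96, 28), (100, 28), (104, 24), (108, 30), (112, 25), (116, 23), (120, 11), (124, 1), (140, 69), (144, 48), (148, 21), (152, 23), (156, 14), (160, 11)]
punnet 2960 ((-0.13080596923828125, 93.23484802246094), (99.0237045288086, 62.04141616821289), 0.6840478181838989)
```

Depth shows the punnet's leading face at about 123 mm and the fence at about 142 mm, so about 19 mm remain (0.8 rad). One more stroke, ending carefully.

move_arm(
  jaw=[0,0,0,0,0,0,0,0,0,0,0],
  dp=[
    [-0.325,-0.484,0],
    [-0.325,-0.484,0],
    [-0.325,-0.484,0],
    [0,0,0],
    [0.08,0,1.5],
    [0,0,2],
    [0,0,1.1],
    [0,0.2,0],
    [0,0.25,0],
    [0.18,0.46,0],
    [0.18,0.46,0],
  ],
  turn=[
    [0,0,-0.1142],
    [0,0,-0.1142],
    [0,0,-0.1142],
    [0,0,0],
    [0,0,0],
    [0,0,0],
    [0,0,0],
    [0,0,0],
    [0,0,0],
    [0,0,0.1],
    [0,0,0.1],
  ],
)

```text
time_s: 19.57
position: [0.4965, -0.185, 0.1007]
tool_rot: [[-0.995, -0.101, 0.005], [-0.101, 0.995, -0.008], [-0.004, -0.008, -1.0]]
ft_force: [2.2, -17.7, -10.0]
grip_width: 0.0001
gripper_force: 8.5
```

move_arm(
  jaw=[0,0,0,0],
  dp=[
    [0.18,0.46,0],
    [0.18,0.46,0],
    [0.18,0.46,0],
    [0.18,0.46,0],
  ],
  turn=[
    [0,0,0.1],
    [0,0,0.1],
    [0,0,0.1],
    [0,0,0.1],
  ],
)

```text
time_s: 19.9
position: [0.489, -0.1661, 0.1005]
tool_rot: [[-0.956, 0.295, 0.002], [0.295, 0.956, -0.007], [-0.004, -0.006, -1.0]]
ft_force: [-2.7, -16.5, -7.5]
grip_width: -0.0002
gripper_force: 8.6
```

```bash
python3 meas.py | grep -v '^-*[0-9]'
```

```text
p [ 43.8 -23.2] theta 7.6 z 100.5 F tool [ -2.2 -16.5   7.6] t 19.9
punnet 3505 ((-0.07777023315429688, 106.08425903320312), (62.26637649536133, 99.17504119873047), 89.90550231933594)
```

move_arm(
  jaw=[0,0,0],
  dp=[
    [0.054,0.138,0],
    [0.054,0.138,0],
    [0.054,0.138,0],
  ],
  turn=[
    [0,0,0.03],
    [0,0,0.03],
    [0,0,0.03],
  ],
)

```text
time_s: 20.2
position: [0.4884, -0.1615, 0.1006]
tool_rot: [[-0.927, 0.376, 0.001], [0.376, 0.927, -0.006], [-0.003, -0.006, -1.0]]
ft_force: [-5.1, -16.1, -4.4]
grip_width: -0.0003
gripper_force: 8.5
```

```bash
python3 meas.py | grep -v '^-*[0-9]'
```

```text
p [ 44.  -22.8] theta 12.6 z 100.6 F tool [ -1.3 -16.8   4.5] t 20.2
punnet 3705 ((-0.022480010986328125, 108.54129028320312), (98.97857666015625, 62.68656539916992), 0.7033621668815613)
```

move_arm(
  jaw=[0,0],
  dp=[
    [0.036,0.092,0],
    [0.036,0.092,0],
  ],
  turn=[
    [0,0,0.02],
    [0,0,0.02],
  ],
)

```text
time_s: 20.42
position: [0.4883, -0.1595, 0.1005]
tool_rot: [[-0.911, 0.412, 0.0], [0.412, 0.911, -0.006], [-0.003, -0.006, -1.0]]
ft_force: [-6.3, -15.6, -4.6]
grip_width: -0.0002
gripper_force: 8.5
```

```bash
python3 meas.py | grep -v '^-*[0-9]'
```

```text
p [ 44.  -22.7] theta 14.8 z 100.5 F tool [ -0.7 -16.8   4.7] t 20.4167
punnet 3784 ((-0.3025474548339844, 109.69317626953125), (98.27628326416016, 63.287601470947266), 0.17157940566539764)
```

move_arm(
  jaw=[0,0],
  dp=[
    [0.027,0.069,0],
    [0.027,0.069,0],
  ],
  turn=[
    [0,0,0.015],
    [0,0,0.015],
  ],
)

```text
time_s: 20.63
position: [0.4882, -0.1579, 0.1005]
tool_rot: [[-0.898, 0.439, -0.0], [0.439, 0.898, -0.006], [-0.003, -0.005, -1.0]]
ft_force: [-6.1, -16.6, -3.1]
grip_width: -0.0001
gripper_force: 8.5
```

```bash
python3 -c "
from h import *
wheelpos()"
```

```text
p [ 44.  -22.7] theta 16.6 z 100.5 F tool [ -1.8 -17.6   3.2] t 20.6333
```

move_arm(
  jaw=[0,0],
  dp=[
    [0.018,0.046,0],
    [0.018,0.046,0],
  ],
  turn=[
    [0,0,0.01],
    [0,0,0.01],
  ],
)

```text
time_s: 20.8
position: [0.4882, -0.1569, 0.1005]
tool_rot: [[-0.889, 0.457, -0.0], [0.457, 0.889, -0.006], [-0.003, -0.005, -1.0]]
ft_force: [-6.6, -15.9, -3.8]
grip_width: -0.0003
gripper_force: 8.5
```

```bash
python3 -c "
from h import *
wheelpos()"
```

```text
p [ 44.  -22.6] theta 17.7 z 100.5 F tool [ -1.4 -17.1   3.9] t 20.8
```

Not in contact yet; I'll keep stepping.

move_arm(
  jaw=[0,0],
  dp=[
    [0.018,0.046,0],
    [0.018,0.046,0],
  ],
  turn=[
    [0,0,0.01],
    [0,0,0.01],
  ],
)

```text
time_s: 20.97
position: [0.4883, -0.156, 0.1005]
tool_rot: [[-0.88, 0.475, -0.0], [0.475, 0.88, -0.006], [-0.003, -0.005, -1.0]]
ft_force: [-6.8, -16.1, -3.6]
grip_width: -0.0001
gripper_force: 8.9
```

```bash
python3 -c "
from h import *
wheelpos()"
```

```text
p [ 44.  -22.6] theta 18.8 z 100.5 F tool [ -1.7 -17.4   3.7] t 20.9667
```

move_arm(
  jaw=[0,0],
  dp=[
    [0.018,0.046,0],
    [0.018,0.046,0],
  ],
  turn=[
    [0,0,0.01],
    [0,0,0.01],
  ],
)

```text
time_s: 21.13
position: [0.4883, -0.1552, 0.1005]
tool_rot: [[-0.871, 0.492, -0.001], [0.492, 0.871, -0.006], [-0.003, -0.006, -1.0]]
ft_force: [-8.3, -18.4, -3.2]
grip_width: -0.0001
gripper_force: 9.9
```

```bash
python3 meas.py
```

```text
p [ 43.9 -22.8] theta 20.0 z 100.5 F tool [ -1.8 -20.1   3.3] t 21.1333
-45 [(56, 5), (60, 230), (64, 62), (68, 57), (72, 61), (76, 53), (80, 123), (84, 65), (88, 58), (92, 56), (96, 48), (100, 45), (104, 52), (108, 45), (112, 41), (116, 47), (120, 50), (124, 38), (128, 46), (132, 35), (136, 29), (140, 5), (144, 25), (148, 36), (152, 38), (156, 34), (160, 16)]
-30 [(56, 3), (60, 212), (64, 59), (68, 54), (72, 57), (76, 54), (80, 114), (84, 67), (88, 50), (92, 53), (96, 51), (100, 41), (104, 53), (108, 46), (112, 46), (116, 42), (120, 44), (124, 41), (128, 35), (132, 44), (136, 27), (140, 4), (144, 25), (148, 37), (152, 32), (156, 35), (160, 12)]
-15 [(36, 37), (40, 48), (44, 47), (48, 52), (52, 47), (56, 45), (60, 195), (64, 54), (68, 57), (72, 55), (76, 48), (80, 109), (84, 60), (88, 48), (92, 44), (96, 45), (100, 45), (104, 45), (108, 42), (112, 39), (116, 42), (120, 39), (124, 41), (128, 38), (132, 37), (136, 26), (140, 7), (144, 19), (148, 37), (152, 25), (156, 41), (160, 12)]
0 [(36, 20), (40, 27), (44, 28), (48, 26), (52, 30), (56, 23), (60, 181), (64, 52), (68, 55), (72, 53), (76, 40), (80, 102), (84, 59), (88, 46), (92, 46), (96, 44), (100, 39), (104, 45), (108, 46), (112, 37), (116, 34), (120, 38), (124, 37), (128, 38), (132, 36), (136, 24), (140, 5), (144, 23), (148, 34), (152, 29), (156, 32), (160, 11), (164, 1)]
15 [(56, 1), (60, 171), (64, 54), (68, 48), (72, 45), (76, 43), (80, 97), (84, 61), (88, 41), (92, 40), (96, 40), (100, 39), (104, 40), (108, 32), (112, 44), (116, 39), (120, 35), (124, 35), (128, 34), (132, 32), (136, 25), (140, 8), (144, 21), (148, 29), (152, 30), (156, 30), (160, 13)]
punnet 4030 ((0.24172210693359375, 111.45501708984375), (99.39160919189453, 62.112674713134766), 1.3164581060409546)
```

Contact found: the push rose from 17.2 to 20.1 N, about 5 N of grip. I'm aiming for about 25 N at this radius.

move_arm(
  jaw=[0,0],
  dp=[
    [0.018,0.046,0],
    [0.018,0.046,0],
  ],
  turn=[
    [0,0,0.01],
    [0,0,0.01],
  ],
)

```text
time_s: 21.35
position: [0.4882, -0.1545, 0.1005]
tool_rot: [[-0.861, 0.509, -0.001], [0.509, 0.861, -0.007], [-0.003, -0.006, -1.0]]
ft_force: [-9.3, -19.6, -3.0]
grip_width: 0.0
gripper_force: 10.8
```

```bash
python3 -c "
from h import *
wheelpos()"
```

```text
p [ 43.8 -23.1] theta 21.1 z 100.5 F tool [ -2.  -21.6   3.1] t 21.35
```

move_arm(
  jaw=[0,0,0],
  dp=[
    [0.018,0.046,0],
    [0.018,0.046,0],
    [0,0,0],
  ],
  turn=[
    [0,0,0.01],
    [0,0,0.01],
    [0,0,0],
  ],
)

```text
time_s: 21.6
position: [0.4882, -0.1537, 0.1005]
tool_rot: [[-0.85, 0.526, -0.002], [0.526, 0.85, -0.007], [-0.003, -0.007, -1.0]]
ft_force: [-10.1, -20.9, -3.0]
grip_width: 0.0
gripper_force: 11.2
```

```bash
python3 -c "
from h import *
wheelpos()"
```

```text
p [ 43.8 -23.4] theta 22.3 z 100.5 F tool [ -2.4 -23.1   3.2] t 21.6
```

move_arm(
  jaw=[0,0,0],
  dp=[
    [0.018,0.046,0],
    [0.018,0.06,0],
    [0,0,0],
  ],
  turn=[
    [0,0,0.01],
    [0,0,0.01],
    [0,0,0],
  ],
)

```text
time_s: 21.85
position: [0.4883, -0.1529, 0.1005]
tool_rot: [[-0.84, 0.543, -0.002], [0.543, 0.84, -0.008], [-0.003, -0.008, -1.0]]
ft_force: [-12.6, -22.4, -2.5]
grip_width: -0.0002
gripper_force: 12.3
```

```bash
python3 -c "
from h import *
wheelpos()"
```

```text
p [ 43.7 -23.5] theta 23.4 z 100.5 F tool [ -1.6 -25.6   2.7] t 21.85
```

The push is 25.6 N, which corresponds to about 15 N of grip. I'll back off, lift, retreat and check.

move_arm(
  jaw=[0,0,0,0,0,0,0,0,0,0],
  dp=[
    [0,-0.3,0],
    [0,-0.5,0],
    [0,0,-1.5],
    [0,0,-3],
    [0,0,-3],
    [0,0,-3],
    [2,0,-2],
    [2,0,0],
    [1,0,0],
    [0,0,0],
  ],
  turn=[
    [0,0,0],
    [0,0,0],
    [0,0,0],
    [0,0,0],
    [0,0,0],
    [0,0,0],
    [0,0,0],
    [0,0,0],
    [0,0,0],
    [0,0,0],
  ],
)

```text
time_s: 22.68
position: [0.4418, -0.1278, 0.225]
tool_rot: [[-0.841, 0.541, 0.001], [0.541, 0.841, 0.0], [-0.0, 0.0, -1.0]]
ft_force: [0.4, -0.6, 0.9]
grip_width: 0.0001
gripper_force: 0.0
```

```bash
python3 meas.py | grep -v '^-*[0-9]'; ls pics
```

```text
p [ 96.4 -27.4] theta 23.3 z 225.0 F tool [-0.6 -0.3 -0.9] t 22.6833
punnet 2862 ((-0.520599365234375, 111.25697326660156), (99.00167846679688, 61.64144515991211), 0.23728778958320618)
s2.png
scene0.png
top0.png
w1.png
w18.png
w19.png
w2.png
w20.png
w21.png
w22.png
w3.png
w4.png
w5.png
```

View pics/w22.png

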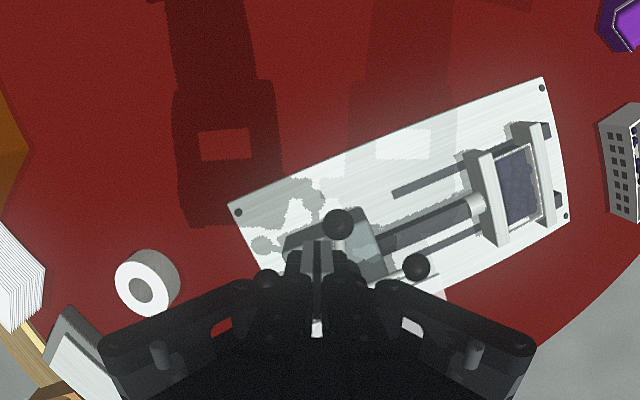

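The picture shows the punnet at (518,187), held between the jaw at (490,195) and the fence at (535,175). It is square to the fence and centred along it, and the gripper is clear of everything.

```bash
python3 -c "
from rig import ticket
print(ticket.close_job())"
```

```text
the job is handed in; nothing more can be done
None
```

The punnet is clamped square and mid-fence at an estimated grip of about 15 N (inferred from the push force on the wheel), the gripper is clear of everything, and the job was handed in at about 23 s of the 72 s allowed.

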